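# Open the slit lamp's aperture ring up to its preset stop

### The job

Lift the blue dust cap off the lens of the lamp unit and set it down in the steel tray, knob up and lying flat. Then, gripping the slim knurled aperture ring by its rim, turn it counter-clockwise (seen from above) until its red lug is felt to press lightly on the brass stop, never forcing it, and let go, leaving the lug resting against the stop. Keep off the fixed rings above and below, do not touch the red lug, and leave everything else on the table where it is.

Things in the scene. Friction and masses are not known exactly. Their poses are not given: they have to be found in the camera images.
- tower: lamp unit fixed to the table: white base 150 x 130 x 18 mm, white housing, upright round barrel. Origin at the centre of the underside, z up the barrel's axis. From the table up, on that axis: black barrel to 136 mm; fixed lower ring 136-155; slim knurled aperture ring 155-167 mm; fixed upper ring 167-179 with the lens in its top, on which the dust cap sits
- lower_ring: fixed dark ring directly below the aperture ring, 34 mm radius, from 136 to 155 mm above the table: not to be touched by the robot. Its frame is the tower's frame (origin on the table)
- upper_ring: fixed black ring directly above the aperture ring, 26 mm radius, from 167 to 179 mm above the table: not to be touched by the robot. Its frame is the tower's frame (origin on the table)
- index: red lug fixed to the slim bright knurled aperture ring, turning with it. Origin: centre of the aperture ring (on the axis, at half its height; ring 32 mm radius, 11 mm tall); z up, x out along the lug's leading (counter-clockwise) face. Lug 8 mm wide behind that face, out to 47.5 mm from the axis, from 4 mm above to 20 mm below the origin; the part below the ring lies 39.5 to 47.5 mm from the axis
- stop: brass stop block clamped beside the lower ring, in the way of the lug, at a new angle each time. Origin on the axis at the height of the aperture ring's centre; x out along the face that the lug meets. Block 10 mm wide beyond it, 35 to 52 mm from the axis, 8 to 22 mm below the origin (its top is 2 mm under the aperture ring). Rigid: the force rises within a millimetre; over 12 N is forcing
- index_face (a point): middle of the lug's leading (counter-clockwise) face, 43.5 mm from the axis, 14 mm below the ring's centre. The ring turns with a steady friction of about 0.12 N m, stays where left, and needs 0.6 to 1.5 rad of turn to bring the lug to the stop
- stop_face (a point): middle of the stop's face that the lug meets, 43.5 mm from the axis and 14 mm below the ring's centre; lies on index_face when the lug touches the stop
- cap: loose blue dust cap, about 60 g: disc 74 mm across, 12 mm tall, hollow below (58 mm bore, 8 mm deep), with an upright round knob 20 mm across on top, 12 to 42 mm above the origin. Origin at the centre of the lower rim, z up. Sits loosely on the upper ring (rim 171 mm above the table), overhangs the aperture ring, lifts straight off
- tray: shallow open steel tray fixed to the table, 170 (x) x 150 (y) x 22 mm with 4 mm walls and floor. Origin at the centre of its underside
- drops: loose bystander: small round eye-drop bottle, white cap, 32 mm diameter, 70 mm tall; origin at the underside, z up; leave it alone
- gel_jar: loose bystander: round jar with green lid, 54 mm diameter, 55 mm tall; origin at the underside, z up; leave it alone
- paper_box: loose bystander: cardboard box of chin-rest papers, 80 x 120 x 50 mm; origin at the underside, z up; leave it alone
- lens_ring: loose bystander: black trial-lens holder, 44 mm diameter, 10 mm tall; origin at the underside, z up; leave it alone
- torch: loose bystander: aluminium pen torch with black head, about 125 mm long, 17 mm thick, lying along its x; origin at the underside, z up; leave it alone
- occluder: loose bystander: black eye occluder paddle, 182 mm long, 6 mm thick, lying along its x; origin at the underside, z up; leave it alone
Not all that is in view belongs to the job. What is shaped like the cap but black or orange is not meant. Leave any orange look-alike of the tower alone.

How it is judged (in metres and radians):
On the way, in this order (a step that is already met when the one before it is completed fails the run):
1. the cap lies flat in the tray, let go (x of cap in the frame of tray between -0.05 and 0.05 m and y of cap in the frame of tray between -0.04 and 0.04 m and z of cap in the frame of tray below 0.012 m and angle between cap's own z axis and vertical below 0.1 rad and linear speed of cap below 0.02 m/s and contact force between the fingers and cap below 0.1 N), for 0.2 s.
2. the lug presses on the stop with at least 1.5 N (contact force between index and stop above 1.5 N), for 0.1 s.
At the end, for the whole second after the job is handed in: The cap lies flat (within 0.1 rad) and at rest on the tray floor, knob up, its centre within 50 mm (tray x) and 40 mm (tray y) of the tray's centre; the lug's leading face is within 2 mm of the stop's face (x of cap in the frame of tray between -0.05 and 0.05 m and y of cap in the frame of tray between -0.04 and 0.04 m and z of cap in the frame of tray below 0.012 m and angle between cap's own z axis and vertical below 0.1 rad and linear speed of cap below 0.02 m/s and distance between index_face and stop_face below 0.002 m); the robot touches nothing.
It fails at once if the robot touches the fixed upper ring (over 1 N) (contact force between any of the fingers, the arm and upper_ring above 1 N).
It fails at once if the robot touches the fixed lower ring (over 1 N) (contact force between any of the fingers, the arm and lower_ring above 1 N).
It fails at once if the robot touches the red lug (over 1 N) (contact force between any of the fingers, the arm and index above 1 N).
It fails at once if the stop is forced: the lug presses on it with more than 12 N (contact force between index and stop above 12 N).
It fails at once if a bystander is moved by more than 15 mm (distance of any of drops, gel_jar, paper_box, lens_ring, torch, occluder from where it was at the start of the episode above 0.015 m).
It also fails if it takes over 64 s, if anything falls off the work surface, if the arm or the gripper's body presses on something with over 40 N, if the wrist force passes 120 N, or if a joint passes its speed limit or range.

### The arm

A 6-joint arm with a two-finger parallel gripper is mounted at the origin on the work surface. World frame = base frame: x ahead of the robot, y to its left, z up, the work surface at z = 0. Lengths are in m, angles in degrees, forces in N, time in s.
With the tool pointing down it reaches from about 0.325 to 0.775 m from the base axis. Payload 5.5 kg.
Tool frame: the origin (TCP) lies at the centre of the arm's flange, where the gripper is bolted on; the fingertips stand 182 mm ahead of it and the grasp point (between the pads) lies 163 mm ahead of it; z points along the fingers, y is the direction in which the jaws open and shut (so a half turn about z gives the same grasp; the last joint's range is limited). The gripper opens to 88 mm and grips with 3 to 60 N. Pads are 20 mm wide; open, the fingers measure 115 mm over their backs; the gripper's body (75 mm by 178 mm) begins 61 mm behind the grasp point.
Start: joints at [-79.108, 5.22, 70.514, -0, 104.267, -3.249], TCP at [0.147, -0.582, 0.405] pointing down, gripper open.
Joint ranges: [-164.24, 164.24], [-49.07, 125.15], [9.68, 141.18], [-86.29, 266.29], [3.28, 154.24], [-151.56, 151.56]. Speed limits (degrees/s): [147.25, 147.25, 172.46, 180, 180, 180].

### API

Orientations are given as [roll, pitch, yaw] about the fixed x, y, z axes, in that order (R = Rz(yaw) Ry(pitch) Rx(roll)).
In Python, from station import r gives the robot as it stands. The module is installed in compiled form; this text tells all that it offers. Calls block until the motion is done:
- r.reach(position, orientation): joint-space move of the TCP to a pose.
- r.servo_line(position, rotation=None, speed=0.15): straight line of the TCP; rotation=None keeps the orientation; speed is the mean speed in m/s.
- r.move_joints(angles): joint-space move.
- r.let_go() and r.grab(squeeze=None): open the fingers fully, or close them until they stop; squeeze is the grip in N (None keeps the last).
- r.wait(seconds).
- r.inverse_kinematics(position, orientation): joint angles nearest the present ones, or None.
- r.sense(): the state.
- r.snapshot(name): name is "scene" or "top" or "wrist"; returns a dict with "frame" (480x640x3 uint8, red, green, blue), "fx", "fy", "cx", "cy" (pixels), "R" (3x3) and "t" (3): a world point X has camera coordinates R X + t. Camera axes: x right, y down, z forward; pixel columns grow to the right and rows downward; lengths in m; the calibration is good to about 2 mm. The wrist camera is an equidistant fisheye: a pixel r from the principal point sees the ray r / f radians off the axis. A picture is of the moment at which its call begins. There is no depth.
A pose or a line that the arm cannot do raises r.IKError and nothing moves.
- r.hand_in(): hands the job in, once; it reports no verdict.
The state is a dict: "clock": time; "joints": joint angles; "joint_vel": joint speeds; "joint_torque": joint torques, N m; "tcp_pos": TCP position; "orientation": TCP orientation; "contact_force": force on the tool from outside, world axes, zero at the start; "torque": the same for the moment, N m; "opening": finger opening in m.
Only numpy, scipy, OpenCV 4.12 (cv2) and the standard library are available. Lean on these libraries where they do the work, as an engineer would, in place of code of your own. Each camera call takes 0.05 s, during which the arm holds its last target.

## Working session

There is one attempt and no reset: what is moved stays moved. The work goes in short steps, each a Python script; the robot and the scene stay as the last script left them, time stands still between calls to the robot, and variables do not carry over. Pictures are saved under pics/ and viewed, and the job is handed in when it is done.

```bash
mkdir -p pics; python3 - <<'E'
from station import r
import cv2
for n in("scene","top","wrist"):
    s=r.snapshot(n); cv2.imwrite(f"pics/{n}0.png",s["frame"][:,:,::-1]); print(n,s["fx"],s["fy"],s["cx"],s["cy"],s["R"],s["t"])
print(r.sense())
E
```

```text
scene 433.7708131201206 433.7708131201206 318.7857060294915 245.48624450170513 [[ 0.851435    0.5242542   0.01469613]
 [ 0.38406588 -0.60418515 -0.69817884]
 [-0.35714401  0.60009819 -0.71577254]] [-0.4026419  -0.09735747  1.20751585]
top 564.6125923993447 564.6125923993447 311.23436390664665 231.7685930247358 [[-1.51858007e-02 -9.99879003e-01 -3.37217700e-03]
 [-9.75264530e-01  1.55555961e-02 -2.20492904e-01]
 [ 2.20518681e-01 -5.95966905e-05 -9.75382749e-01]] [-0.03164494  0.51463039  1.47801499]
wrist 371.64829954431775 371.64829954431775 311.55013311021537 242.11814723350543 [[ 2.43527493e-01 -9.69893948e-01  2.98702275e-04]
 [-9.29134909e-01 -2.33205076e-01  2.86921094e-01]
 [-2.78213374e-01 -7.01507095e-02 -9.57954173e-01]] [-0.60017866 -0.03428273  0.39046485]
{'clock': 0.15, 'joints': array([-7.91082327e+01,  5.25496066e+00,  7.05630960e+01,  2.04948030e-03,
        1.04266492e+02, -3.24793479e+00]), 'joint_vel': array([-0.05629383, -0.1407326 , -0.17703764, -0.03017036,  0.00633609,
        0.10190817]), 'joint_torque': array([ 7.63736098e-04, -4.47046459e+01, -4.06907344e+01,  6.98018842e-02,
        2.74556869e-02, -1.09041862e-04]), 'tcp_pos': array([ 0.14659534, -0.58187998,  0.40377694]), 'orientation': array([-1.79915699e+02, -6.77410485e-03,  1.41402007e+01]), 'contact_force': array([-0.14873844, -0.29984905, -0.54637578]), 'torque': array([-0.06369912, -0.04053576,  0.02118826]), 'opening': 0.08752995531755615}
```

View pics/scene0.png

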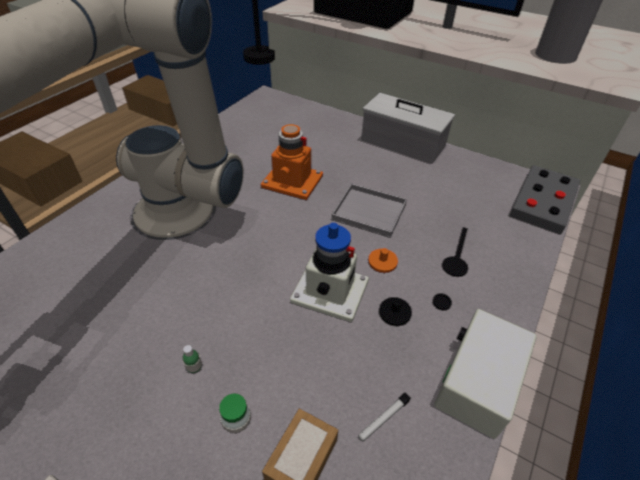

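View pics/top0.png

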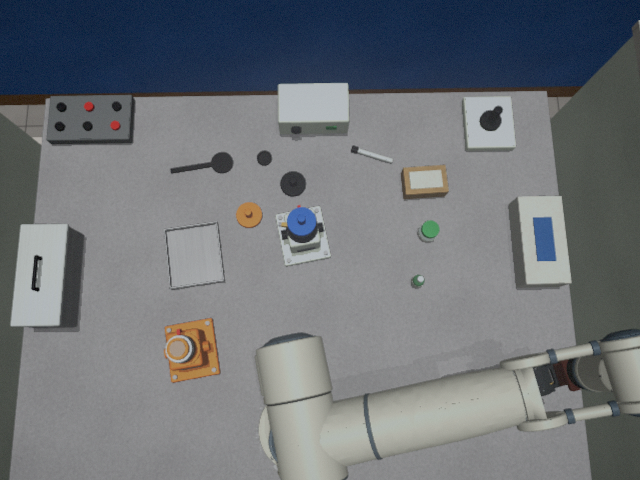

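View pics/wrist0.png

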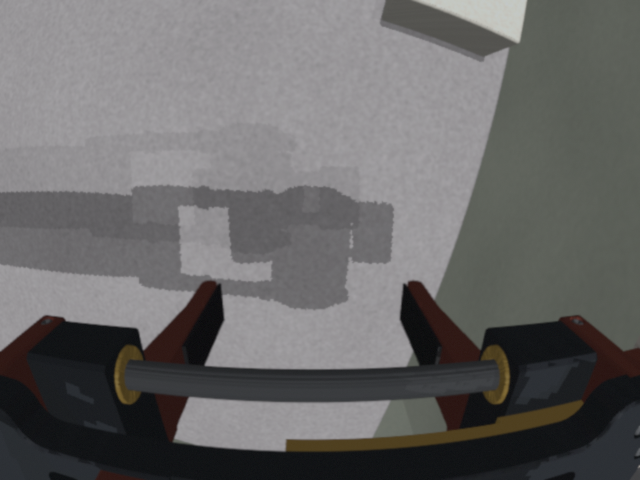

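The scene view shows the blue cap at about (333,238), its knob at (333,230), and the tray at (369,209). In the top view the cap is at (302,224), the red lug near (299,208) and the tray at (195,256). I'll triangulate the cap and get tray corners.

```bash
cat > h.py <<'E'
import numpy as np, cv2
from station import r
from scipy.spatial.transform import Rotation as Rot
def save(s,name,crop=None,k=1):
    f=s["frame"][:,:,::-1]
    if crop: x0,y0,x1,y1=crop; f=f[y0:y1,x0:x1]
    cv2.imwrite("pics/"+name,cv2.resize(f,None,fx=k,fy=k,interpolation=cv2.INTER_CUBIC))
def ray(s,uv,fish=False):
    d=np.array([(uv[0]-s["cx"])/s["fx"],(uv[1]-s["cy"])/s["fy"],1.])
    if fish:
        th=np.hypot(d[0],d[1]); q=d[:2]/max(th,1e-9)
        d=np.r_[q*np.sin(th),np.cos(th)]
    R=np.array(s["R"]); return -R.T@np.array(s["t"]), R.T@(d/np.linalg.norm(d))
def onz(s,uv,z,fish=False):
    c,d=ray(s,uv,fish); return c+d*(z-c[2])/d[2]
def proj(s,X,fish=False):
    X=np.atleast_2d(X)@np.array(s["R"]).T+np.array(s["t"])
    if fish:
        n=np.linalg.norm(X[:,:2],axis=1); th=np.arctan2(n,X[:,2]); q=X[:,:2]/n[:,None]*th[:,None]
    else: q=X[:,:2]/X[:,2:]
    return q*[s["fx"],s["fy"]]+[s["cx"],s["cy"]]
def tri(rays):
    A=np.zeros((3,3));b=np.zeros(3)
    for c,d in rays:
        P=np.eye(3)-np.outer(d,d);A+=P;b+=P@c
    X=np.linalg.solve(A,b); return X,[np.linalg.norm((np.eye(3)-np.outer(d,d))@(X-c)) for c,d in rays]
E
python3 - <<'E'
from h import *
a=r.snapshot("scene");b=r.snapshot("top")
save(a,"sc1.png",(270,170,430,330),4.5);save(b,"tp1.png",(150,180,340,310),4)
print(tri([ray(a,(333.5,226)),ray(b,(302,217))]))
for p in [(166,231),(217,224),(224,283),(171,289)]: print(onz(b,p,0.022))
E
```

```text
(array([ 0.51528407, -0.01803099,  0.21508988]), [np.float64(0.0006854660308884894), np.float64(0.0006854660308884936)])
[0.5307277  0.36503238 0.022     ]
[0.54852572 0.22326487 0.022     ]
[0.38254463 0.20057008 0.022     ]
[0.36837848 0.34466866 0.022     ]
```

View pics/sc1.png

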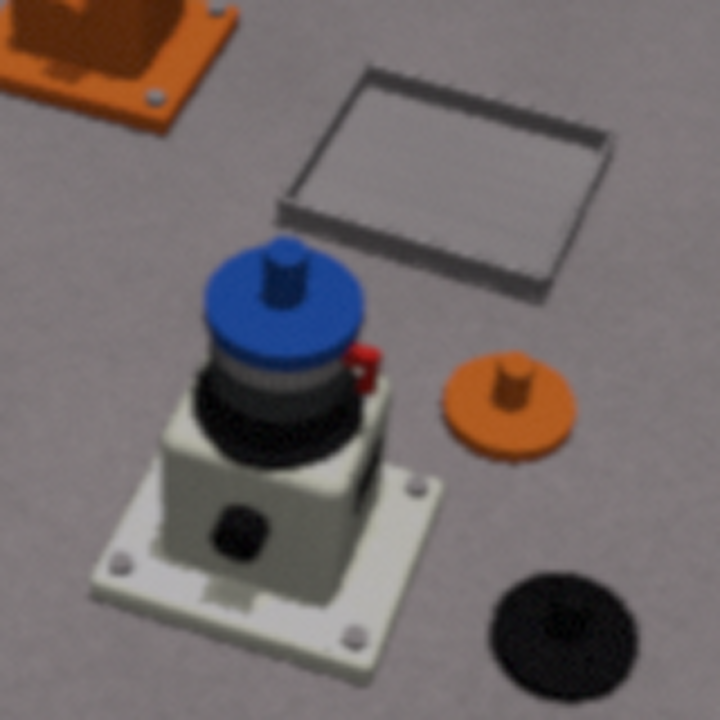

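View pics/tp1.png

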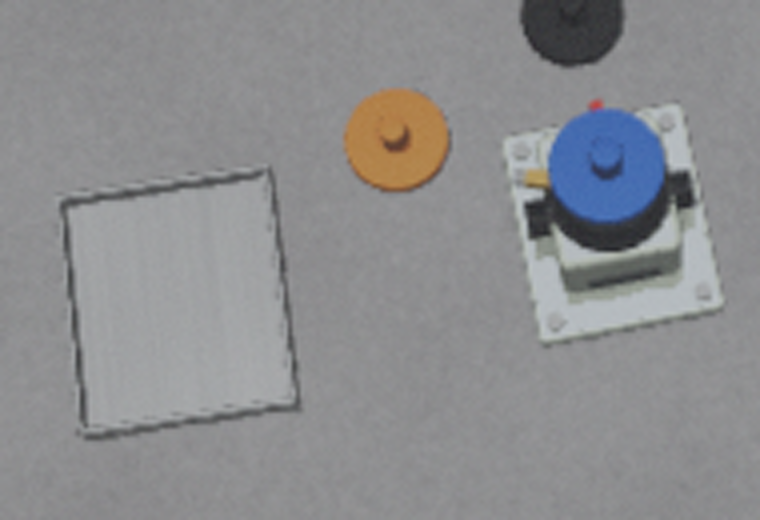

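```bash
python3 - <<'E'
from h import *
s=r.snapshot("wrist");st=r.sense()
C=-s["R"].T@s["t"]; Rt=Rot.from_euler("xyz",st["orientation"],degrees=True).as_matrix()
print("cam in tool",Rt.T@(C-st["tcp_pos"]), "axis in tool",Rt.T@s["R"][2], st["clock"])
b=r.snapshot("top")
print("lug",onz(b,(299,206),.161),"stop",onz(b,(284,224.5),.153))
p=[onz(b,q,.022)[:2] for q in [(166.5,230),(217.5,222.5),(224.5,281.5),(171,288.5)]];print(p,np.mean(p,0))
for yaw in (0,90,180,-90,14,45,-45):
  print(yaw,r.inverse_kinematics([.515,-.018,.46],[180,0,yaw]))
E
```

```text
cam in tool [0.07870523 0.0001037  0.01972024] axis in tool [-0.28701654  0.00145924  0.95792452] 0.3
lug [ 0.55871708 -0.00938006  0.161     ] stop [0.51259617 0.02960525 0.153     ]
[array([0.53356703, 0.36375613]), array([0.55281806, 0.2219597 ]), array([0.38664004, 0.19928191]), array([0.36974464, 0.34472275])] [0.46069244 0.28243012]
0 [-5.78482991e+00 -6.74158826e+00  7.67253393e+01 -2.54444375e-14
  1.10016249e+02  8.42151701e+01]
90 [-5.78482991e+00 -6.74158826e+00  7.67253393e+01 -2.54444375e-14
  1.10016249e+02 -5.78482991e+00]
180 [ -5.78482991  -6.74158826  76.7253393    0.         110.01624896
 -95.78482991]
-90 None
14 [-5.78482991e+00 -6.74158826e+00  7.67253393e+01 -2.54444375e-14
  1.10016249e+02  7.02151701e+01]
45 [-5.78482991e+00 -6.74158826e+00  7.67253393e+01 -2.54444375e-14
  1.10016249e+02  3.92151701e+01]
-45 [-5.78482991e+00 -6.74158826e+00  7.67253393e+01 -2.54444375e-14
  1.10016249e+02  1.29215170e+02]
```

```bash
python3 - <<'E'
from h import *
r.reach([.515,-.018,.47],[180,0,45])
r.wait(.3)
a=r.snapshot("wrist");save(a,"w1.png")
r.reach([.515,-.018,.47],[180,0,100]);r.wait(.3)
b=r.snapshot("wrist");save(b,"w2.png")
import pickle;pickle.dump((a,b),open("w12.pkl","wb"));print(r.sense()["clock"],r.sense()["tcp_pos"])
E
```

```text
4.375 [ 0.51499661 -0.01801253  0.47000416]
```

View pics/w1.png

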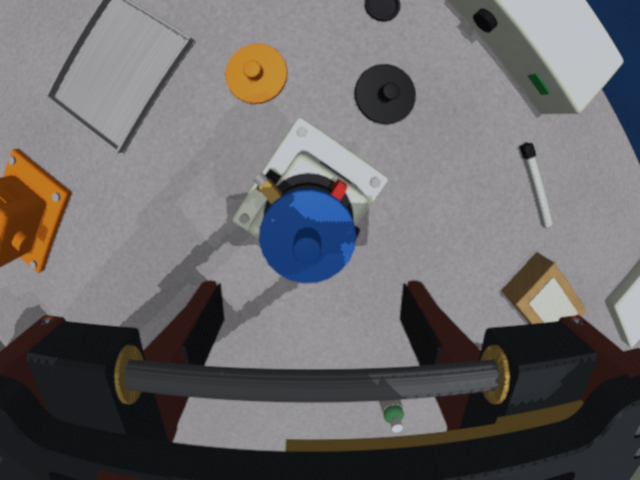

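View pics/w2.png

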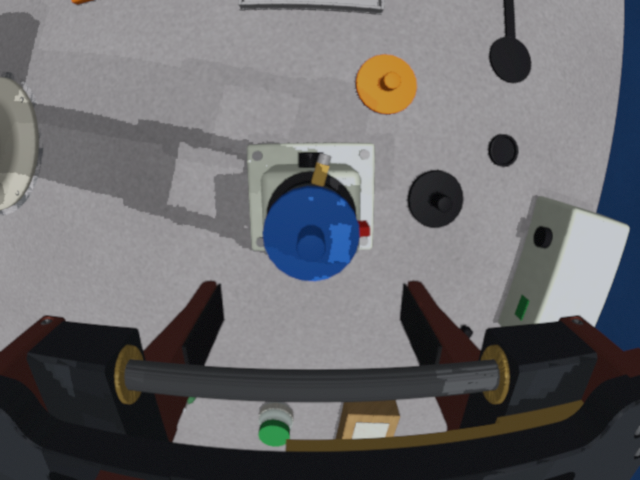

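Both views show the cap: disc centre around (308,236) in w1 and (312,233) in w2. The red lug is at (340,189) and (364,229), the brass stop at (270,190) and (321,170). Next I'll fit the cap outline over both views.

```bash
cat >> h.py <<'E'
def bluemask(s):
    h=cv2.cvtColor(s["frame"],cv2.COLOR_RGB2HSV)
    m=((h[...,0]>105)&(h[...,0]<128)&(h[...,1]>140)).astype(np.uint8)
    m=cv2.morphologyEx(m,cv2.MORPH_CLOSE,np.ones((7,7)))
    n,l,st,c=cv2.connectedComponentsWithStats(m)
    i=[k for k in range(1,n) if 1000<st[k,4]<30000]
    return m,l,st,c,i
def capfeat(s,X,fish=True):
    t=np.linspace(0,2*np.pi,180)
    ring=lambda R,z:np.c_[X[0]+R*np.cos(t),X[1]+R*np.sin(t),np.full(180,X[2]+z)]
    P=np.vstack([ring(.037,0),ring(.037,.012),ring(.01,.042)])
    h=cv2.convexHull(proj(s,P,fish).astype(np.float32)); M=cv2.moments(h)
    return np.array([M["m10"]/M["m00"],M["m01"]/M["m00"],np.sqrt(M["m00"])])
def fitcap(views,x0):
    from scipy.optimize import least_squares
    obs=[]
    for s in views:
        m,l,st,c,i=bluemask(s)
        i=min(i,key=lambda k:np.hypot(*(c[k]-proj(s,x0,True)[0])))
        cs,_=cv2.findContours((l==i).astype(np.uint8),cv2.RETR_EXTERNAL,cv2.CHAIN_APPROX_NONE)
        h=cv2.convexHull(max(cs,key=cv2.contourArea)).astype(np.float32);M=cv2.moments(h)
        obs.append([M["m10"]/M["m00"],M["m01"]/M["m00"],np.sqrt(M["m00"])+.9])
    f=lambda X:np.concatenate([capfeat(s,X)-o for s,o in zip(views,obs)])
    q=least_squares(f,x0,diff_step=1e-4); return q.x,q.fun
E
python3 - <<'E'
from h import *
import pickle;a,b=pickle.load(open("w12.pkl","rb"))
print(fitcap([a,b],[.515,-.018,.171])); 
print(fitcap([a],[.515,-.018,.171]),fitcap([b],[.515,-.018,.171]))
print("knob top",tri([ray(a,(307,246),1),ray(b,(311,243),1)]))
for s,k,n in((a,(230,150,400,290),"z1.png"),(b,(230,130,400,290),"z2.png")): save(s,n,k,4.5 if n=="z1.png" else 3.7)
E
```

```text
(array([ 0.51362353, -0.01587926,  0.16674755]), array([ 0.1136214 , -0.13756769,  0.11579879, -0.17914775, -0.00914818,
        0.06580433]))
(array([ 0.51341089, -0.01596129,  0.16640258]), array([-1.27745921e-08, -2.63167038e-07,  2.31891548e-07])) (array([ 0.51377211, -0.01592024,  0.16653403]), array([9.23959078e-08, 2.60065264e-07, 3.99445369e-07]))
knob top (array([ 0.51378469, -0.01537952,  0.20150279]), [np.float64(0.0002453381506813105), np.float64(0.00024533815068131584)])
```

View pics/z1.png

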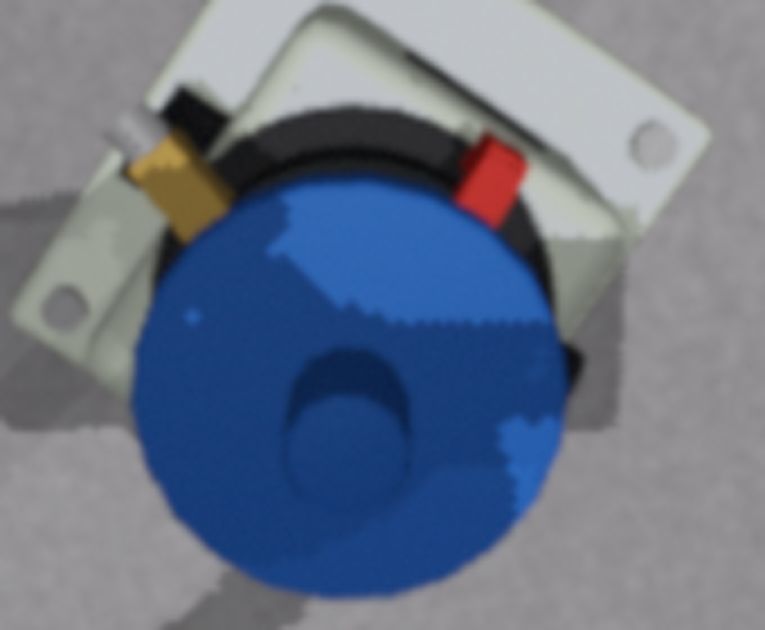

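View pics/z2.png

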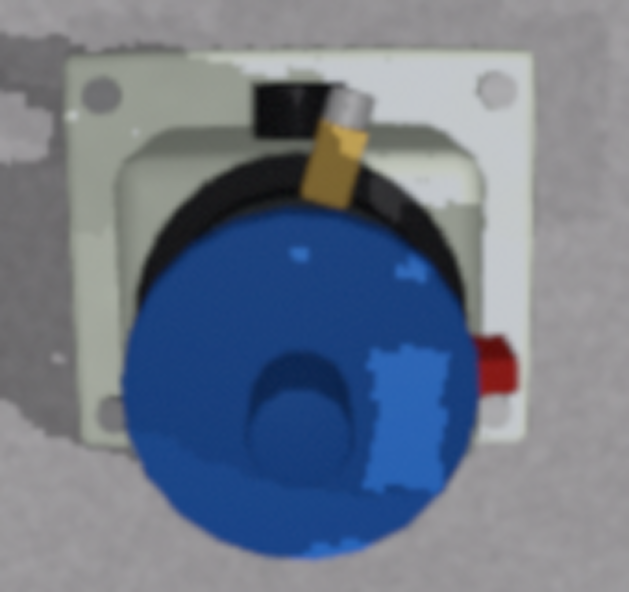

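```bash
python3 - <<'E'
from h import *
import pickle;a,b=pickle.load(open("w12.pkl","rb"))
print(tri([ray(a,(307.3,249.8),1),ray(b,(311.4,247),1)]))
# lug top outer edge mid, stop outer-top
for nm,p,q,z in (("lug",(300/1,0),0,0),):pass
f=lambda p:(p[0]/4.5+230,p[1]/4.5+150); g=lambda p:(p[0]/3.7+230,p[1]/3.7+130)
L=tri([ray(a,f((490,140)),1),ray(b,g((515,366)),1)]);print("lug tip top?",L)
# stop top outer corners
print("stopA",tri([ray(a,f((133,173)),1),ray(b,g((318,120)),1)]));print("stopB",tri([ray(a,f((174,133)),1),ray(b,g((365,132)),1)]))
c=np.array([.5137,-.0159])
for pa,z in ((f((458,203)),.165),(f((487,135)),.165),(f((525,160)),.165),(f((133,173)),.153),(f((186,240)),.153),(f((174,133)),.153),(f((232,200)),.153)):
  X=onz(a,pa,z,1)[:2]-c; print("A",X,np.hypot(*X),np.degrees(np.arctan2(X[1],X[0])))
for pa,z in ((g((478,393)),.165),(g((516,390)),.165),(g((514,362)),.165),(g((318,120)),.153),(g((302,195)),.153),(g((365,132)),.153),(g((345,208)),.153)):
  X=onz(b,pa,z,1)[:2]-c; print("B",X,np.hypot(*X),np.degrees(np.arctan2(X[1],X[0])))
E
```

```text
(array([ 0.51405986, -0.01548458,  0.21040909]), [np.float64(0.00028652294813465563), np.float64(0.0002865229481346118)])
lug tip top? (array([ 0.5596224 , -0.00482569,  0.16698623]), [np.float64(0.0012587309431724982), np.float64(0.0012587309431724874)])
stopA (array([0.50880332, 0.0360823 , 0.14576423]), [np.float64(0.00043000606209595357), np.float64(0.0004300060620959581)])
stopB (array([0.51953302, 0.03553639, 0.14626647]), [np.float64(0.00020127563025107656), np.float64(0.00020127563025105336)])
A [0.03465739 0.00800809] 0.035570557811456335 13.010678043577666
A [0.04651568 0.01296928] 0.048289856426477804 15.579277208393236
A [0.04815301 0.00524328] 0.048437630828450984 6.214330224260444
A [-0.00355729  0.05161403] 0.05173647585414202 93.94265054283849
A [-0.00574556  0.03622068] 0.0366735515407516 99.0135342970556
A [0.00690307 0.05129104] 0.0517534870605489 82.33483084753428
A [0.00542408 0.0353457 ] 0.03575946254030332 81.27556935867507
B [0.03922503 0.00203937] 0.03927801057442831 2.976217504217091
B [0.04732595 0.00415663] 0.0475081383158036 5.019396539237856
B [0.04554231 0.01023435] 0.046678086603065154 12.66521630773464
B [-0.00496569  0.05294907] 0.05318140432760756 95.35766015871732
B [-0.00552754  0.03618399] 0.036603753509377425 98.68547060520191
B [0.00547529 0.05216281] 0.05244937910683873 84.00786603511114
B [0.00419045 0.03498809] 0.03523813864733446 83.1703345967335
```

```bash
python3 - <<'E'
from h import *
x,y=.5139,-.0157
r.reach([x,y,.42],[180,0,45])
r.servo_line([x,y,.370],speed=.08)
f0=r.sense()["contact_force"]
r.grab(15); s=r.sense(); print(s["clock"],s["opening"],s["contact_force"]-f0)
r.servo_line([x,y,.43],speed=.06); s=r.sense(); print(s["clock"],s["opening"],s["contact_force"]-f0)
save(r.snapshot("wrist"),"w3.png")
E
```

```text
7.1167 0.019829498294439533 [ 0.47754401 -0.60429722 -1.95243149]
8.2667 0.019381923709956336 [ 0.11036683  0.15635524 -2.93955504]
```

View pics/w3.png

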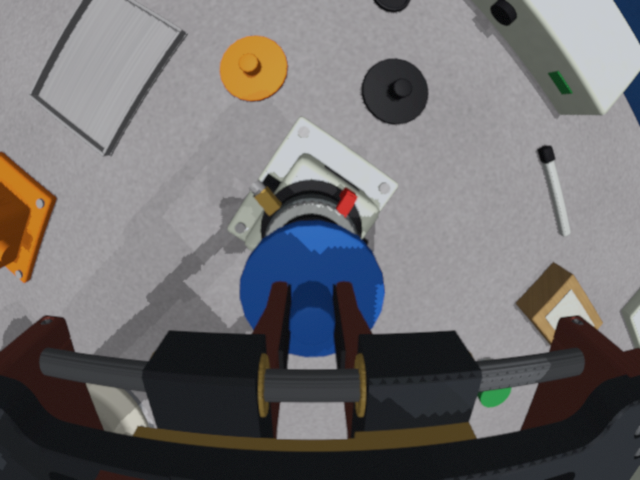

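The cap hangs in the jaws at (312,290) and the bare knurled ring is visible behind it. Moving it to the tray.

```bash
python3 - <<'E'
from h import *
x,y=.4607,.2824
r.reach([x,y,.33],[180,0,45])
r.servo_line([x,y,.215],speed=.12)
f0=r.sense()["contact_force"]
for z in (.209,.206,.2045,.2035,.203):
    r.servo_line([x,y,z],speed=.03); s=r.sense(); print(z,s["clock"],s["contact_force"]-f0)
    if (s["contact_force"]-f0)[2]>2: break
r.let_go(); r.servo_line([x,y,.33],speed=.15)
s=r.sense();print(s["clock"]); b=r.snapshot("top")
save(r.snapshot("wrist"),"w4.png");save(b,"tp2.png",(130,180,340,310),3.8)
m,l,st,c,i=bluemask(b);print([(c[k],st[k,4]) for k in range(1,len(st)) if st[k,4]>200])
E
```

```text
0.209 10.9917 [-0.11519226 -0.04035253 -0.88186807]
0.206 11.2417 [-0.88723164 -0.04715289 -0.37759322]
0.2045 11.4917 [-0.33833683 -0.77593878 -0.47717535]
0.2035 11.7417 [ 0.41644841 -0.05951893 -0.17222021]
0.203 11.9917 [0.57122899 0.17898708 0.56233314]
14.125
[(array([303.31035839,  42.15144366]), np.int32(53406)), (array([543.94715447, 239.04878049]), np.int32(738))]
```

View pics/w4.png

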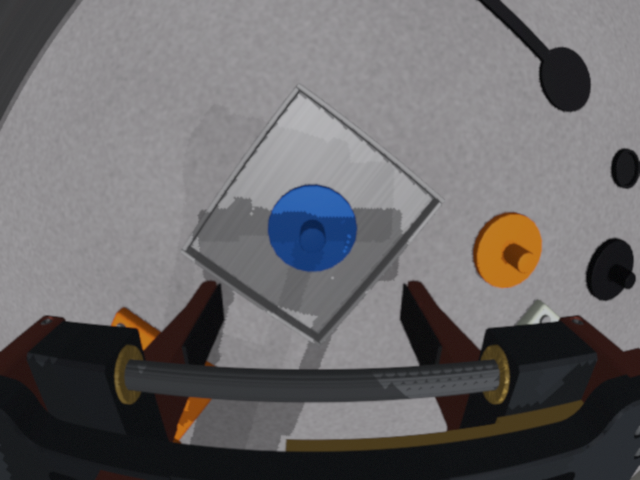

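View pics/tp2.png

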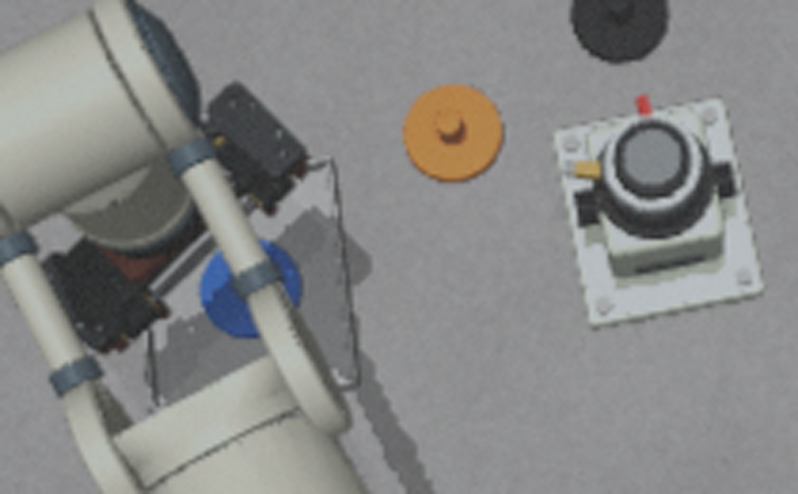

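The cap lies flat and central in the tray: (312,228) in w4, knob up. In the top view the ring, lug (643,104) and stop (587,169) are now bare. Next, two wrist views to find the ring axis.

```bash
python3 - <<'E'
from h import *
import pickle
x,y=.5139,-.0157;V=[]
for i,yaw in enumerate((78,10)):
    r.reach([x,y,.43],[180,0,yaw]); r.wait(.25)
    V.append(r.snapshot("wrist")); save(V[-1],f"v{i}.png",(220,130,420,300),4)
pickle.dump(V,open("v.pkl","wb"))
s=r.sense();print(s["clock"],s["tcp_pos"],s["joints"])
E
```

```text
17.1333 [ 0.5138982  -0.0157016   0.43000034] [-5.54162930e+00 -7.61719474e+00  8.05959463e+01 -5.73050347e-04
  1.07020751e+02  7.44410729e+01]
```

View pics/v0.png

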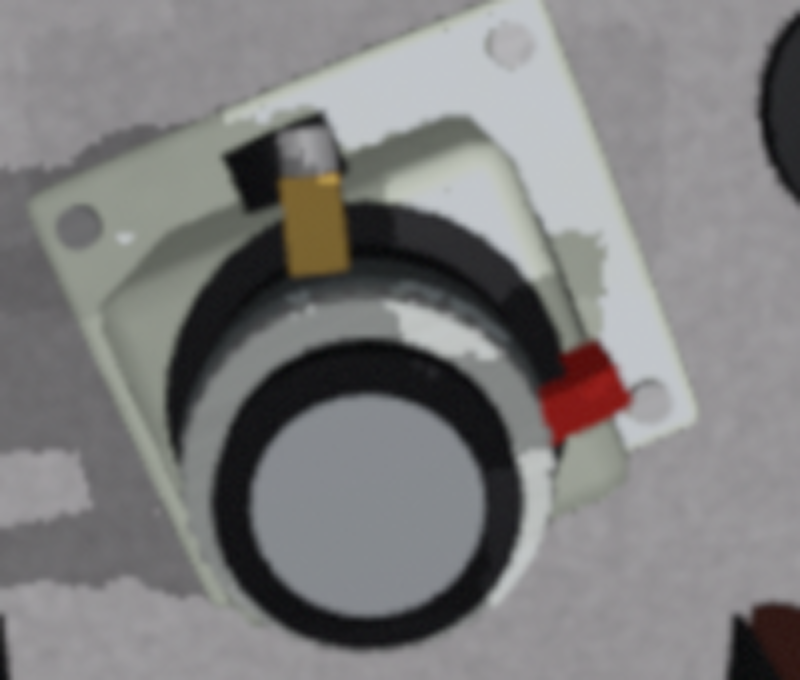

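View pics/v1.png

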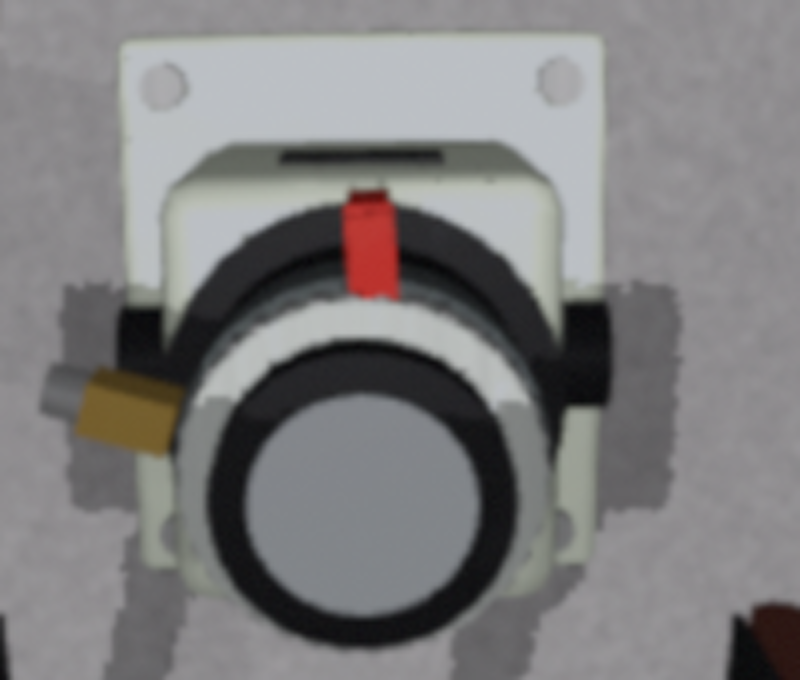

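```bash
python3 - <<'E'
from h import *
import pickle
from scipy.optimize import least_squares
V=pickle.load(open("v.pkl","rb"))
t=np.linspace(0,2*np.pi,721)
def ext(s,x,y,z,R):
    p=(proj(s,np.c_[x+R*np.cos(t),y+R*np.sin(t),0*t+z],1)-[220,130]+.5)*4-.5
    return np.array([p[:,0].min(),p[:,0].max(),p[:,1].min(),p[:,1].max()])
obs=[[212,522,340,648],[207,519,340,648]]
f=lambda X:np.concatenate([ext(s,X[0],X[1],X[2],.026)-o for s,o in zip(V,obs)])
q=least_squares(f,[.514,-.0157,.179],diff_step=1e-4);print(q.x,q.fun)
for k in (0,1):
  q1=least_squares(lambda X:ext(V[k],X[0],X[1],X[2],.026)-obs[k],[.514,-.0157,.179],diff_step=1e-4);print(q1.x,q1.fun)
c=q.x[:2]
def w(k,p,z):
    X=onz(V[k],((p[0]+.5)/4+219.5,(p[1]+.5)/4+129.5),z,1)[:2]-c; return X.round(4),np.hypot(*X).round(4),np.degrees(np.arctan2(X[1],X[0])).round(2)
dz=q.x[2]-.179
for k,p in ((1,(343,208)),(1,(349,296)),(1,(397,205)),(1,(399,298)),(0,(541,393)),(0,(605,370)),(0,(628,398)),(0,(555,440))): print("lug",k,w(k,p,.165+dz))
for k,p in ((1,(95,372)),(1,(186,388)),(1,(78,434)),(1,(165,455)),(0,(340,178)),(0,(349,268)),(0,(279,180)),(0,(292,277))): print("stop",k,w(k,p,.153+dz))
E
```

```text
[ 0.51397402 -0.01508248  0.17708084] [ 0.46535674  3.73797568  6.65823458 -4.47098152 -2.5429469  -1.51522067
  6.72267554 -4.37282625]
[ 0.51386135 -0.01390905  0.17982594] [-3.53099689  3.5317391   3.59670873 -3.8574587 ]
[ 0.51542016 -0.01517774  0.18068244] [-2.99238308  2.99075494  3.04485489 -3.26443635]
lug 1 (array([0.0454, 0.011 ]), np.float64(0.0468), np.float64(13.63))
lug 1 (array([0.0308, 0.0075]), np.float64(0.0317), np.float64(13.62))
lug 1 (array([0.0475, 0.0022]), np.float64(0.0476), np.float64(2.68))
lug 1 (array([ 0.0319, -0.0009]), np.float64(0.032), np.float64(-1.65))
lug 0 (array([0.0321, 0.0082]), np.float64(0.0331), np.float64(14.36))
lug 0 (array([0.0437, 0.01  ]), np.float64(0.0448), np.float64(12.84))
lug 0 (array([0.0469, 0.0042]), np.float64(0.0471), np.float64(5.13))
lug 0 (array([ 0.033 , -0.0006]), np.float64(0.033), np.float64(-1.09))
stop 1 (array([0.0071, 0.0503]), np.float64(0.0508), np.float64(81.99))
stop 1 (array([0.0069, 0.0334]), np.float64(0.0341), np.float64(78.29))
stop 1 (array([-0.0051,  0.052 ]), np.float64(0.0522), np.float64(95.61))
stop 1 (array([-0.0063,  0.0354]), np.float64(0.036), np.float64(100.07))
stop 0 (array([0.0055, 0.0503]), np.float64(0.0506), np.float64(83.73))
stop 0 (array([0.0037, 0.0343]), np.float64(0.0345), np.float64(83.84))
stop 0 (array([-0.005 ,  0.0522]), np.float64(0.0524), np.float64(95.43))
stop 0 (array([-0.0065,  0.0348]), np.float64(0.0354), np.float64(100.55))
```

```bash
python3 - <<'E'
from h import *
x,y=.5141,-.0155
r.reach([x,y,.43],[180,0,40])
r.servo_line([x,y,.37],speed=.1)
f0=r.sense()["contact_force"]
r.servo_line([x,y,.3405],speed=.05); r.wait(.2)
s=r.sense(); print(s["clock"],s["contact_force"]-f0,s["torque"],s["tcp_pos"],s["joints"])
save(r.snapshot("wrist"),"g1.png");save(r.snapshot("scene"),"g1s.png",(270,170,430,330),4.5)
E
```

```text
19.3917 [-0.02998208 -0.74786506 -0.13930437] [-0.00063788 -0.05038297  0.0012379 ] [ 0.51416097 -0.01549616  0.34095993] [-5.51630096e+00 -8.24375479e+00  9.01848215e+01  4.69829957e-04
  9.80159354e+01  4.44829335e+01]
```

View pics/g1.png

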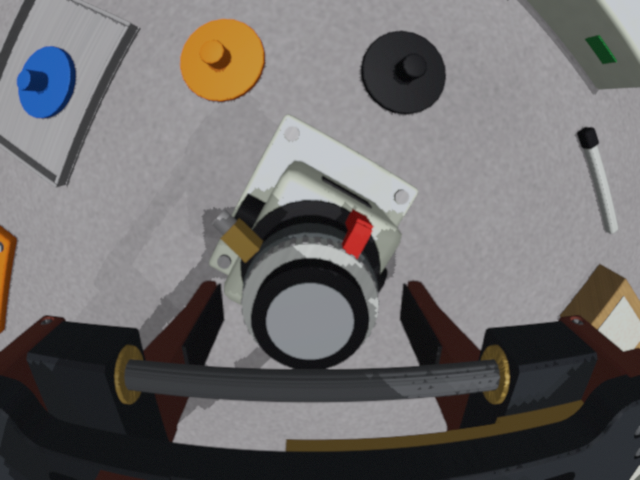

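View pics/g1s.png

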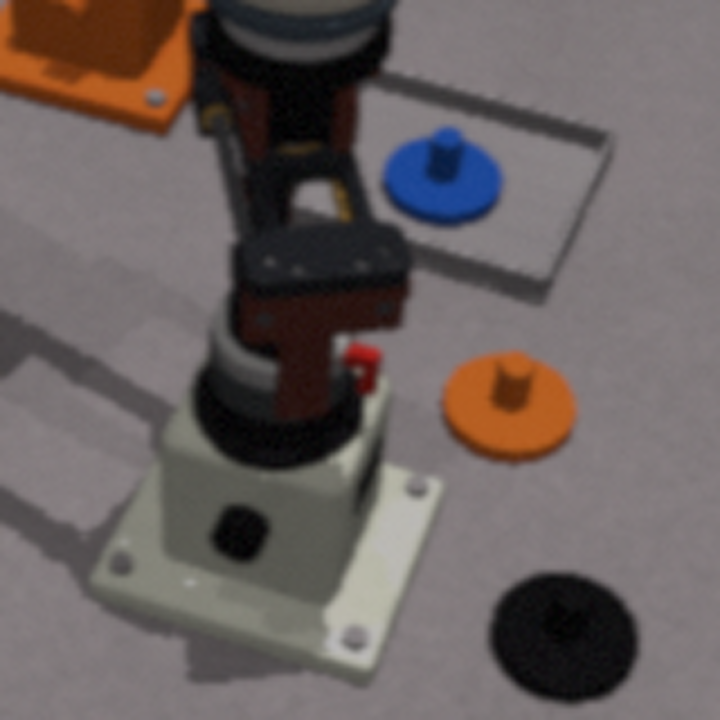

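The fingers straddle the ring: ring centre column is about 310, and the fingers at 215 and 410 put the midpoint near 312. The lug (357,233) and stop (242,240) are clear of both. Gripping gently.

```bash
python3 - <<'E'
from h import *
f0=r.sense()["contact_force"];t0=r.sense()["torque"]
r.grab(10)
for i in range(3):
    r.wait(.1); s=r.sense(); print(s["clock"],s["opening"],s["contact_force"]-f0,s["torque"]-t0)
j=s["joints"].copy(); j[5]-=3; c=s["clock"]; r.move_joints(j); 
s=r.sense(); print(s["clock"]-c,s["opening"],s["contact_force"]-f0,s["torque"]-t0,s["tcp_pos"],s["orientation"],s["joints"][5],s["joint_torque"][5])
r.wait(.1);s=r.sense(); print(s["contact_force"]-f0,s["torque"]-t0,s["joint_torque"][5])
E
```

```text
20.0917 0.06363786035625553 [-3.43521419  3.67817482  1.60226097] [ 0.62322547  0.72873505 -0.0841614 ]
20.1917 0.06322570846971207 [-3.68010138  2.77205392  1.13244374] [ 0.61027658  0.79698858 -0.08412882]
20.2917 0.06372345675660869 [-3.37799229  3.70937504  1.66562869] [ 0.63608769  0.74219658 -0.05561333]
0.25 0.06365352752444961 [-0.98728111  2.47343878  1.17944634] [0.29063997 0.40316489 0.09664834] [ 0.51386234 -0.01511096  0.34043762] [-1.79914061e+02  1.27793749e-02  4.29678833e+01] 41.54682666468568 -0.060857003554701805
[-1.10286979  1.74006211  0.28438791] [0.29605542 0.46898966 0.06851099] 0.09466420160606503
```

```bash
python3 - <<'E'
from h import *
x,y=.5139,-.0152
for yaw in list(range(48,101,6)):
    r.move_joints(r.inverse_kinematics([x,y,.3405],[180,0,yaw]))
    s=r.sense(); print(yaw,round(s["clock"],2),s["opening"].round(4),s["contact_force"].round(1),s["torque"].round(3),s["joint_torque"][5].round(3),s["orientation"][2].round(2),s["tcp_pos"].round(4))
save(r.snapshot("wrist"),"g2.png")
E
```

```text
Traceback (most recent call last):
AttributeError: 'float' object has no attribute 'round'
```

```bash
cat >> h.py <<'E'
def pr(*a):
    s=r.sense(); np.set_printoptions(suppress=True)
    print(*a,round(s["clock"],2),round(float(s["opening"]),4),np.round(s["contact_force"],1),np.round(s["torque"],3),"j6 %.3f"%s["joint_torque"][5],"yaw %.2f"%s["orientation"][2],np.round(s["tcp_pos"],4)); return s
E
python3 - <<'E'
from h import *
x,y=.5139,-.0152
for yaw in list(range(52,101,6)):
    r.move_joints(r.inverse_kinematics([x,y,.3405],[180,0,yaw])); pr(yaw)
save(r.snapshot("wrist"),"g2.png")
E
```

```text
52 21.14 0.0634 [-4.5  3.9  0.5] [0.616 0.672 0.103] j6 -0.059 yaw 51.82 [ 0.5138 -0.0151  0.3404]
58 21.39 0.0639 [-3.6  2.   1. ] [0.575 0.674 0.17 ] j6 -0.115 yaw 57.82 [ 0.5138 -0.0151  0.3404]
64 21.64 0.0636 [-4.5  4.   1.2] [0.609 0.64  0.094] j6 -0.135 yaw 63.82 [ 0.5138 -0.0151  0.3404]
70 21.89 0.0636 [-4.8  3.   1.7] [0.597 0.68  0.123] j6 -0.113 yaw 69.81 [ 0.5138 -0.0151  0.3404]
76 22.14 0.0637 [-3.9  4.1  0.7] [0.605 0.652 0.088] j6 -0.117 yaw 75.81 [ 0.5138 -0.0151  0.3404]
82 22.39 0.0636 [-4.5  4.   1.9] [0.611 0.636 0.139] j6 -0.102 yaw 81.81 [ 0.5139 -0.0151  0.3405]
88 22.64 0.0636 [-3.2  4.1  1. ] [0.591 0.62  0.113] j6 -0.104 yaw 87.82 [ 0.5139 -0.0151  0.3404]
94 22.89 0.0637 [-4.5  4.1  1.6] [0.598 0.575 0.074] j6 -0.103 yaw 93.83 [ 0.5139 -0.0151  0.3404]
100 23.14 0.0636 [-2.5  3.6  0.7] [0.55  0.538 0.114] j6 -0.127 yaw 99.84 [ 0.5139 -0.0151  0.3404]
```

View pics/g2.png

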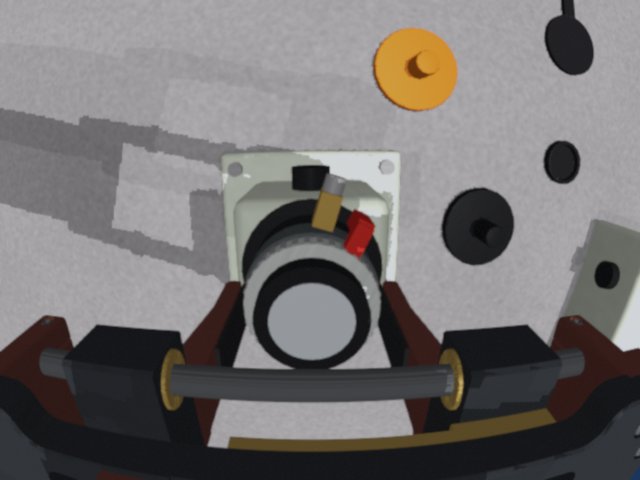

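The ring turns with the jaws: the lug stays at (358,233) in the wrist view and the stop is now close at (328,208). The friction torque on joint 6 is about 0.11 N m. From here I'll use small steps and watch that torque.

```bash
python3 - <<'E'
from h import *
x,y=.5139,-.0152
yaw=100.
def m():
    v=[]
    for _ in range(3):
        r.wait(.03); s=r.sense(); v.append((s["joint_torque"][5],s["torque"][2],s["orientation"][2]))
    return np.mean(v,0)
while yaw<116:
    step=.6 if yaw<104 else .2
    yaw+=step
    r.move_joints(r.inverse_kinematics([x,y,.3405],[180,0,yaw])); a=m()
    print("%.2f"%yaw,a.round(3),end="; ")
    if a[0]<-.18: # confirm
        b=m(); print("confirm",b.round(3))
        if b[0]<-.22: break
    if r.sense()["clock"]>50: break
pr("end"); save(r.snapshot("wrist"),"g3.png")
E
```

```text
100.60 [3.00000e-03 0.00000e+00 1.00414e+02]; 101.20 [-2.00000e-03 -9.00000e-03  1.01012e+02]; 101.80 [-2.00000e-03 -2.20000e-02  1.01614e+02]; 102.40 [-2.00000e-03 -1.30000e-02  1.02212e+02]; 103.00 [-2.00000e-03  2.10000e-02  1.02812e+02]; 103.60 [-2.00000e-03 -3.00000e-03  1.03413e+02]; 104.20 [-2.00000e-03  7.00000e-03  1.04013e+02]; 104.40 [-7.10000e-02 -5.70000e-02  1.04208e+02]; 104.60 [-7.40000e-02 -8.80000e-02  1.04407e+02]; 104.80 [-7.40000e-02 -1.07000e-01  1.04606e+02]; 105.00 [-7.40000e-02 -5.30000e-02  1.04806e+02]; 105.20 [-7.40000e-02 -7.20000e-02  1.05006e+02]; 105.40 [-7.40000e-02 -6.90000e-02  1.05205e+02]; 105.60 [-7.40000e-02 -9.10000e-02  1.05406e+02]; 105.80 [-7.40000e-02 -9.20000e-02  1.05606e+02]; 106.00 [-7.40000e-02 -6.90000e-02  1.05806e+02]; 106.20 [-7.40000e-02 -7.50000e-02  1.06004e+02]; 106.40 [-7.40000e-02 -6.20000e-02  1.06204e+02]; 106.60 [-7.40000e-02 -6.40000e-02  1.06407e+02]; 106.80 [-7.40000e-02 -7.90000e-02  1.06607e+02]; 107.00 [-7.40000e-02 -6.20000e-02  1.06807e+02]; 107.20 [-7.40000e-02 -9.10000e-02  1.07006e+02]; 107.40 [-7.40000e-02 -1.0
[... 264 characters left out ...]
02]; 108.60 [-7.40000e-02 -5.80000e-02  1.08404e+02]; 108.80 [-7.40000e-02 -4.00000e-02  1.08605e+02]; 109.00 [-7.40000e-02 -7.60000e-02  1.08805e+02]; 109.20 [-7.40000e-02 -5.00000e-02  1.09006e+02]; 109.40 [-7.40000e-02 -1.03000e-01  1.09205e+02]; 109.60 [-7.40000e-02 -9.00000e-02  1.09405e+02]; 109.80 [-7.40000e-02 -6.20000e-02  1.09607e+02]; 110.00 [-7.40000e-02 -6.00000e-02  1.09807e+02]; 110.20 [-7.40000e-02 -5.80000e-02  1.10007e+02]; 110.40 [-7.40000e-02 -8.40000e-02  1.10206e+02]; 110.60 [ -0.175  -0.146 110.396]; 110.80 [ -0.343  -0.346 110.578]; confirm [ -0.343  -0.354 110.579]
end 37.29 0.0634 [-2.8  4.3  0.3] [ 0.741  0.391 -0.33 ] j6 -0.343 yaw 110.58 [ 0.5139 -0.0151  0.3404]
```

View pics/g3.png

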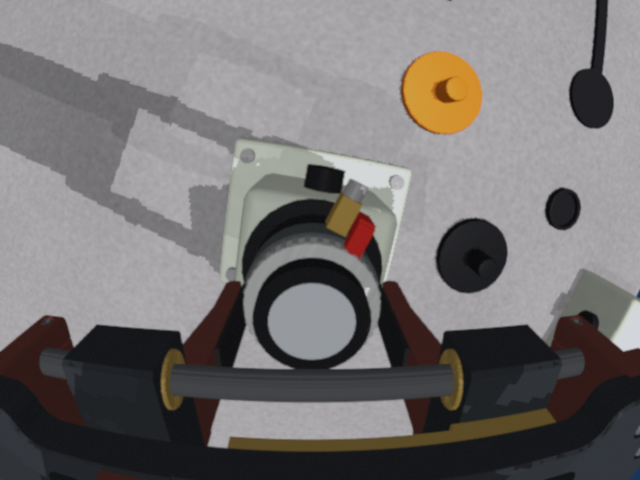

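The joint 6 torque stepped from -0.074 to -0.343 N m at 110.6–110.8°, which puts roughly 5–6 N on the stop. The picture shows the lug (361,235) touching the stop (344,214). I'll unwind slightly, release, lift and check.

```bash
python3 - <<'E'
from h import *
x,y=.5139,-.0152
r.move_joints(r.inverse_kinematics([x,y,.3405],[180,0,110.55])); pr("relax")
r.let_go(); pr("open")
r.servo_line([x,y,.43],speed=.08); r.wait(.2); pr("up")
save(r.snapshot("wrist"),"e1.png",(220,120,420,290),4)
E
```

```text
relax 37.59 0.0637 [-4.   4.5  1.1] [ 0.643  0.515 -0.14 ] j6 -0.091 yaw 110.35 [ 0.5139 -0.0151  0.3404]
open 38.17 0.088 [ 0.2 -0.3 -0.1] [-0.02  -0.167 -0.015] j6 0.004 yaw 110.53 [ 0.5139 -0.0153  0.3405]
up 39.64 0.0878 [ 0.1 -0.2 -0. ] [ 0.012 -0.112 -0.04 ] j6 -0.000 yaw 110.55 [ 0.5139 -0.0152  0.4295]
```

View pics/e1.png

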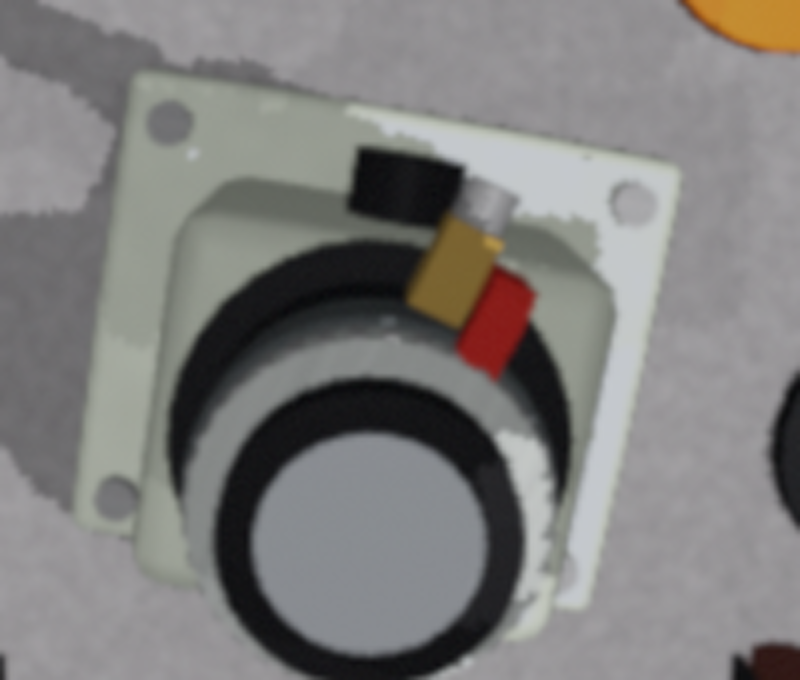

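The lug (498,320) rests against the stop (455,270) with no gap. One last check of the cap, then I'll hand in.

```bash
python3 - <<'E'
from h import *
b=r.snapshot("top");save(b,"fin.png",(130,130,450,310),2.5)
r.hand_in(); print(r.sense()["clock"])
E
```

```text
the job is handed in; nothing more can be done
the job is handed in; nothing more can be done
```

View pics/fin.png

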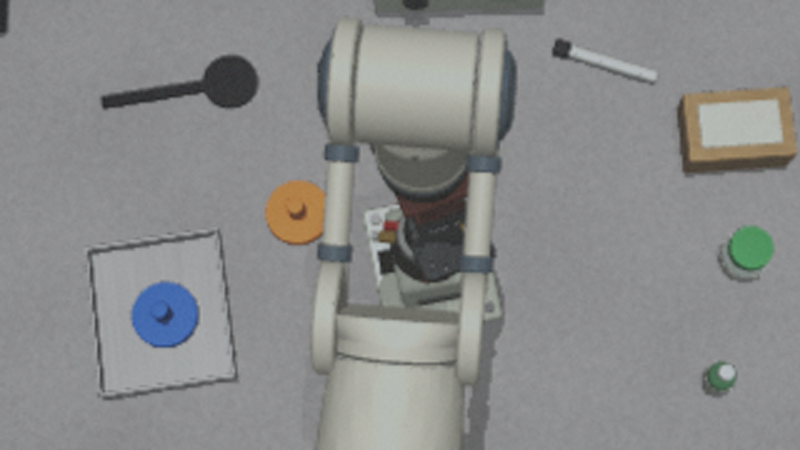

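The job is done and handed in, with the robot's clock at about 40 s of the 64 s allowed. No verdict is reported.

**Cap:** I lifted it by the knob and set it in the tray. The last top view shows it flat, knob up and near the tray's centre, at (165,314) in the picture.

**Aperture ring:** I gripped it by the rim with 10 N and turned it counter-clockwise about 70°. At about 110.6° of tool yaw the joint 6 torque rose from 0.07 to 0.34 N m, which I estimate as 5–6 N on the stop, under the 12 N limit. I eased the torque off, opened the fingers and lifted clear. The close-up then showed the lug resting on the stop with no visible gap, and the force reading was about zero.

**Disagreements and limits:**
- **Ring axis:** my camera measurements of the axis differed by 1–2 mm between views. This left about 5 N of sideways grip force on the arm while turning.
- **Cap height:** the camera fits put the cap 3–4 mm lower than the text does. The tray contact matched the text's heights.
- **Bystanders:** those in the last top view look undisturbed. The arm hides the lens holder there; I only checked by eye, not by measurement.

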